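# Pack the breakfast caddy

## Task

Pack the wooden breakfast caddy: stand the pepper mill, the lidded sugar jar, the square tea tin and the lidded oblong spice tin each in the recess cut for it (small round, large round, square, oblong), upright and fully down on the recess's floor. Set them down gently, neither dropped nor knocked over, and leave the empty jar and the empty oblong tin without lids standing where they are.

Things in the scene. Friction and masses are not known exactly. Their poses are not given: they have to be found in the camera images.
- mill: Pepper mill of dark turned wood, round, 44 mm across the foot, 42 mm across the straight band 50 to 74 mm up where it is best gripped, with a narrow steel knob on top; 94 mm high in all, about 160 g, stands upright. Origin: centre of its underside, z up.
- jar: Sugar jar: round white ceramic, 58 mm across and straight to 64 mm up, closed with a wooden lid (54 mm across, fixed on) with a 16 mm knob; 78 mm high in all, about 280 g, stands upright. Origin: centre of its underside, z up.
- square_tin: Tea tin: plain steel, square, 50 x 50 mm (sides along its x and y), straight to 70 mm up, closed with a slightly smaller lid fixed on and a tiny knob; 85 mm high in all, about 180 g, stands upright. Origin: centre of its underside, z up.
- flat_tin: Spice tin: plain steel, oblong, 64 mm along its x and 32 mm along its y, straight to 80 mm up, closed with a slightly smaller lid fixed on; 90 mm high in all, about 150 g, stands upright. Origin: centre of its underside, z up.
- open_jar: Empty jar without a lid: white ceramic like the sugar jar, 58 mm across, 64 mm high, open on top so that its hollow inside shows. Does not belong in the caddy. Origin: centre of its underside, z up.
- open_tin: Empty tin without a lid: plain steel like the spice tin, 64 mm along its x, 32 mm along its y, 80 mm high, open on top so that its hollow inside shows. Does not belong in the caddy. Origin: centre of its underside, z up.
- well_mill: The block with the small round recess, 58 mm across: the pepper mill's place. One of four fixed pale wood blocks, 100 x 100 x 30 mm high, two by two (106 mm between centres, any arrangement, turned alike) in a brown caddy with a lower rim. Origin: its underside centre, 8 mm above the worktop, z up; recess centred on it, grey floor 6 mm and mouth 30 mm above it.
- well_jar: The block with the large round recess, 80 mm across: the sugar jar's place. One of four fixed pale wood blocks, 100 x 100 x 30 mm high, two by two (106 mm between centres, any arrangement, turned alike) in a brown caddy with a lower rim. Origin: its underside centre, 8 mm above the worktop, z up; recess centred on it, grey floor 6 mm and mouth 30 mm above it.
- well_square: The block with the square recess, 68 x 68 mm, sides along its x and y: the tea tin's place. One of four fixed pale wood blocks, 100 x 100 x 30 mm high, two by two (106 mm between centres, any arrangement, turned alike) in a brown caddy with a lower rim. Origin: its underside centre, 8 mm above the worktop, z up; recess centred on it, grey floor 6 mm and mouth 30 mm above it.
- well_slot: The block with the oblong recess, 82 mm along its x and 50 mm along its y: the spice tin's place. One of four fixed pale wood blocks, 100 x 100 x 30 mm high, two by two (106 mm between centres, any arrangement, turned alike) in a brown caddy with a lower rim. Origin: its underside centre, 8 mm above the worktop, z up; recess centred on it, grey floor 6 mm and mouth 30 mm above it.
Not all that is in view belongs to the job. What is shaped like the flat_tin but blue is not meant.

How it is judged:
By the outcome, as a careful person would: the job done as asked, in the order asked, and still so for the second after the job is handed in, with the robot touching nothing.
It also fails if it takes over 112 s, if anything falls off the work surface, if the arm or the gripper's body presses on something with over 40 N, if the wrist force passes 120 N, or if a joint passes its speed limit or range.

## Robot

A 6-joint arm with a two-finger parallel gripper is mounted at the origin on the work surface. World frame = base frame: x ahead of the robot, y to its left, z up, the work surface at z = 0. Lengths are in m, angles in rad, forces in N, time in s.
With the tool pointing down it reaches from about 0.25 to 0.775 m from the base axis. Payload 8.9 kg.
Tool frame: the origin (TCP) lies at the very end of the fingers, on their centre line; the grasp point (between the pads) lies 19 mm behind it (pinch_z is the distance from the TCP to the grasp point, in m); z points along the fingers, y is the line along which they close (so a half turn about z gives the same grasp; the last joint's range is limited). The gripper opens to 85 mm and grips with 20 to 120 N. Pads are 22 mm wide; open, the fingers measure 114 mm over their backs; the gripper's body (76 mm by 85 mm) begins 54 mm behind the grasp point. The pads swing forward as they close: fully open they stand 13 mm farther back than shut.
Start: joints at [-0.139, 0.291, -0.153, 1.127, 0, 1.431], TCP at [0.525, 0, 0.231] pointing down, gripper open.
Joint ranges: [-2.52, 2.52], [-0.91, 1.74], [-1.3, 1.37], [-1.96, 2.02], [-1.52, 1.47], [-3.14, 3.14]. Speed limits (rad/s): [2.22, 2.22, 2.79, 3.14, 3.14, 3.14].

## Interface

Orientations are given as a 3x3 rotation matrix whose columns are the frame's x, y, z axes.
In Python, from bench import sense, read_camera, close_job, pinch_z gives the robot as it stands. The module is installed in compiled form; this text tells all that it offers.
- The arm moves only by the shell command python3 -m creep 'ROWS' [FORCE]. ROWS is a JSON object whose one key "increments" holds a list of rows, each an object with "gripper": the closure, from 0 (fully open) to 1 (shut); "xyz": the shift along the tool's x, y, z in units of 40 mm (1.0 is 40 mm), a list of three; "dr": the turn, a rotation vector about the tool's x, y, z in degrees, a list of three. In form: {"increments": [{"gripper": gripper, "xyz": [tx, ty, tz], "dr": [rx, ry, rz]}, ...]}. A call has exactly 10 rows; each row shifts and turns the commanded pose from where the row before left it, along the tool's axes as they then stand; what a row does not reach is not made up. A row lasts 1/10 s, in which the tool goes at most 50 mm and 8.59 degrees, less where a joint would pass 70% of its speed; a pose out of reach is approached as far as the arm can. A call is refused whole if a number of a shift passes 1 or a number of a turn 8.59, either way. A call with a gripper value outside its range is refused whole. The fingers move at their own pace and stop on an object; FORCE is the grip in N (left out, the last holds). Time passes only in rows, so rows that do not move let the fingers close, or fill a call up. It gives the time, the measured TCP pose, the force, the opening and the grip force at its end, in the units of the state.
- sense(): the state, without advancing time (a new reading comes with each control period).
- read_camera(name): name is "scene" or "side" or "wrist"; returns a dict with "pixels" (400x640x3 uint8, blue, green, red), "z_map" (400x640 float32, m along the optical axis (not along the pixel's ray), 0 where there is no reading), "fx", "fy", "cx", "cy" (pixels), "k1" (the pictures are not rectified: a ray, as slopes to the right and down, at radius r is drawn at 1 + k1 r^2 times it, then the intrinsics apply), "R" (3x3) and "t" (3): a world point X has camera coordinates R X + t; the wrist camera has in their place "hand_eye" (4x4, takes a point from camera to tool coordinates, whose origin is the TCP and whose axes are the flange's). Camera axes: x right, y down, z forward; pixel columns grow to the right and rows downward; lengths in m; the calibration is good to about 2 mm. A picture is of the moment at which its call begins: read the wrist's pose just before it.
- close_job(): hands the job in; it is judged then, once.
The state is a dict: "t": time; "qpos": joint angles; "qvel": joint speeds; "tau": joint torques, N m; "ee_pos": TCP position; "tcp_rot": TCP orientation; "contact_force": force on the tool from outside, world axes, zero at the start; "moment": the same for the moment, N m; "finger_gap": finger opening in m; "grip_force": force on a finger pad.
Only numpy, scipy, OpenCV 4.12 (cv2) and the standard library are available. Lean on these libraries where they do the work, as an engineer would, in place of code of your own. Each camera call takes 0.05 s, during which the arm holds its last target. There are 200 camera calls.

## Working session

There is one attempt and no reset: what is moved stays moved. The work goes in short steps, Python scripts to look and compute and a shell command to move; the robot and the scene stay as the last step left them, time stands still between calls to the robot, and variables do not carry over. Pictures are saved under pics/ and viewed, at most 14 in all, crops included, and the job is handed in when it is done.

```bash
mkdir -p pics; cat > h.py <<'E'
import numpy as np, cv2
from bench import sense, read_camera, pinch_z
def cloud(name):
    s=sense(); c=read_camera(name); z=c["z_map"]
    h,w=z.shape; u,v=np.meshgrid(np.arange(w),np.arange(h))
    K=np.array([[c["fx"],0,c["cx"]],[0,c["fy"],c["cy"]],[0,0,1.]])
    p=np.stack([u,v],-1).reshape(-1,1,2).astype(np.float64)
    n=cv2.undistortPoints(p,K,np.array([c["k1"],0,0,0.])).reshape(h,w,2)
    P=np.dstack([n[...,0]*z,n[...,1]*z,z])
    if "R" in c: X=(P-np.array(c["t"]))@np.array(c["R"])
    else:
        H=np.array(c["hand_eye"]); X=(P@H[:3,:3].T+H[:3,3])@np.array(s["tcp_rot"]).T+np.array(s["ee_pos"])
    X[z==0]=np.nan
    return c["pixels"],X,c
E
python3 - <<'E'
from h import *
for n in ["scene","side"]:
    im,X,c=cloud(n); cv2.imwrite(f"pics/{n}0.png",im); np.save(n+"0.npy",X); np.save(n+"im0.npy",im)
    print(n,"cam at",-np.array(c["R"]).T@c["t"])
s=sense();print(s["t"],s["ee_pos"],s["tcp_rot"],s["finger_gap"],pinch_z)
E
```

```text
scene cam at [ 1.17386696 -0.19632236  0.54795273]
side cam at [ 0.39172056 -0.6179371   0.56326378]
0.1 [5.24609855e-01 6.69645205e-05 2.30788921e-01] [[ 2.10853394e-05  9.99999329e-01 -1.15854575e-03]
 [ 9.99999984e-01 -2.08818725e-05  1.75634483e-04]
 [ 1.75610172e-04 -1.15854944e-03 -9.99999313e-01]] 0.08523347160257588 0.0187
```

View pics/scene0.png

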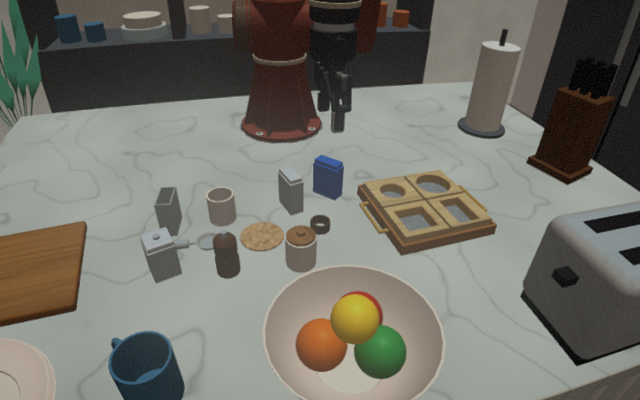

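View pics/side0.png

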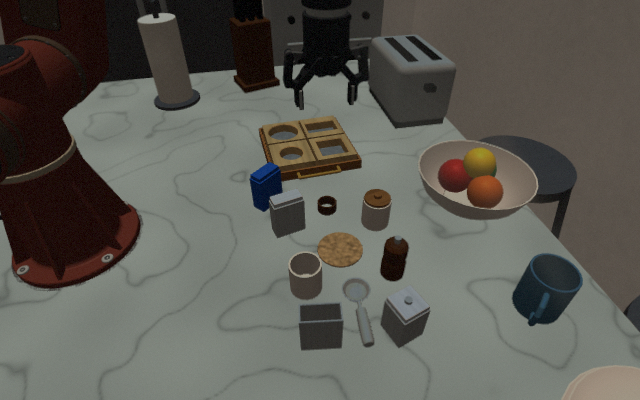

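The scene view shows the lidded flat tin at (290,190), jar (301,248), mill (227,255), square tin (160,255), caddy (425,208). The open jar is at (222,206), the open tin (168,212) and the blue tin (328,177). The side view agrees. Next I'll make a top-down map.

```bash
cat > map.py <<'E'
from h import *
import sys
x0,y0=0.25,-0.55   # image: col = (y1-y)/res ; row=(x1-x)/res
res=0.00125; x1=0.80; y1=0.30
H=np.full((int((x1-x0)/res),int((y1-y0)/res)),-1.); C=np.zeros(H.shape+(3,),np.uint8)
for n in ["scene","side"]:
    X=np.load(n+"0.npy").reshape(-1,3); im=np.load(n+"im0.npy").reshape(-1,3)
    ok=np.isfinite(X[:,0])&(X[:,0]>x0)&(X[:,0]<x1)&(X[:,1]>y0)&(X[:,1]<y1)&(X[:,2]<0.13)
    X=X[ok];im=im[ok]
    print(n,"table z",np.median(X[np.abs(X[:,2])<0.01,2]))
    for z in [.004]:
        m=X[:,2]>0.012
    o=np.argsort(X[:,2]); X=X[o];im=im[o]
    r=((x1-X[:,0])/res).astype(int).clip(0,H.shape[0]-1); c=((y1-X[:,1])/res).astype(int).clip(0,H.shape[1]-1)
    for a,b,zz,k in zip(r,c,X[:,2],im):
        for da in (0,1):
            for db in (0,1):
                i,j=min(a+da,H.shape[0]-1),min(b+db,H.shape[1]-1)
                if zz>H[i,j]: H[i,j]=zz;C[i,j]=k
np.save("H.npy",H)
cm=cv2.applyColorMap((np.clip(H,0,.1)*2550).astype(np.uint8),cv2.COLORMAP_JET)
cm[H<0]=0
for i in range(0,H.shape[0],40): cv2.putText(cm,"%.2f"%(x1-i*res),(0,i+4),0,.35,(255,255,255))
for j in range(0,H.shape[1],80): cv2.putText(cm,"%.2f"%(y1-j*res),(j,438),0,.35,(255,255,255))
cv2.imwrite("pics/map.png",cm)
m=((H>0.045)&(H<.12)).astype(np.uint8)
n,l,st,ce=cv2.connectedComponentsWithStats(m)
for k in range(1,n):
    if st[k,4]<60: continue
    q=H[l==k]; r,c=np.nonzero((l==k)&(H>np.percentile(q,97)-.008))
    rect=cv2.minAreaRect(np.stack([y1-c*res,x1-r*res],1).astype(np.float32)*1000)
    print(k,st[k,4],"ztop %.3f"%np.percentile(q,97),"rect yx(mm)",np.round(rect[0]),np.round(rect[1]),round(rect[2]))
E
python3 map.py
```

```text
scene table z -0.0008523777244737321
side table z 0.0004924946663676544
1 67 ztop 0.119 rect yx(mm) [291. 790.] [ 5. 22.] 45
2 3742 ztop 0.086 rect yx(mm) [-51. 760.] [ 80. 231.] 90
4 811 ztop 0.097 rect yx(mm) [-30. 791.] [18. 45.] 90
5 548 ztop 0.092 rect yx(mm) [-331.  794.] [11. 54.] 90
11 1714 ztop 0.078 rect yx(mm) [-76. 616.] [53. 51.] 79
12 931 ztop 0.095 rect yx(mm) [-210.  609.] [15. 13.] 63
13 1780 ztop 0.086 rect yx(mm) [-325.  582.] [51. 51.] 72
14 707 ztop 0.082 rect yx(mm) [-317.  450.] [37. 70.] 7
15 790 ztop 0.065 rect yx(mm) [-210.  445.] [60. 61.] 34
16 1332 ztop 0.091 rect yx(mm) [-58. 435.] [64. 32.] 75
17 1311 ztop 0.092 rect yx(mm) [ 37. 401.] [64. 34.] 50
```

View pics/map.png

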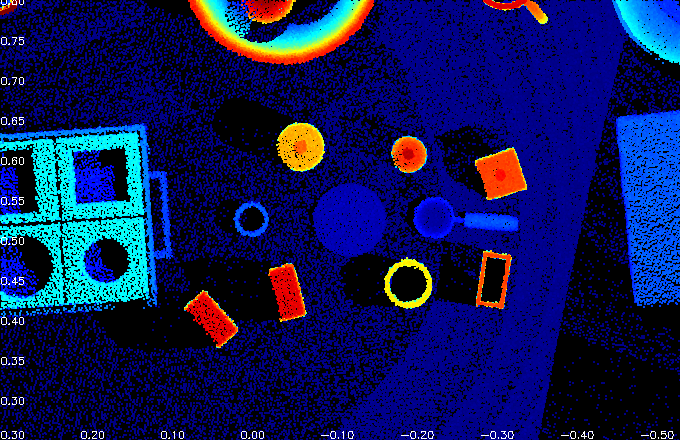

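The map shows the caddy at upper left, with the square and small round recesses nearest (y≈0.17). The objects are clearly separated. Next I'll fit the caddy precisely and refine the objects.

```bash
cat > fit.py <<'E'
from h import *
from scipy.optimize import minimize
A=np.concatenate([np.load(n+"0.npy").reshape(-1,3) for n in ("scene","side")]); A=A[np.isfinite(A[:,0])]
T=A[(A[:,2]>.033)&(A[:,2]<.043)&(A[:,0]>.38)&(A[:,0]<.68)&(A[:,1]>.1)&(A[:,1]<.42)]
print("caddy top z",np.median(T[:,2]),len(T))
r=cv2.minAreaRect((T[:,:2]*1000).astype(np.float32)); print("rect",r)
# wells: (i,j) sign; j=-1 near y-, x+: square, x-: mill ; j=+1: x+ slot, x- jar
S={"square":(1,-1),"mill":(-1,-1),"slot":(1,1),"jar":(-1,1)}
def inside(P,p,m=0):
    c,s=np.cos(p[2]),np.sin(p[2]); q=(P-p[:2])@np.array([[c,-s],[s,c]])
    top=np.zeros(len(P),bool)
    for k,(i,j) in S.items():
        d=q-np.array([i,j])*.053; ax=np.abs(d)
        b=(ax.max(1)<.05)
        if k=="square":h=ax.max(1)<.034
        elif k=="mill":h=np.hypot(*d.T)<.029
        elif k=="jar":h=np.hypot(*d.T)<.040
        else:h=(ax[:,0]<.041)&(ax[:,1]<.025)
        top|=b&~h
    return top
F=A[(A[:,2]>-.005)&(A[:,2]<.028)&(A[:,0]>.35)&(A[:,0]<.7)&(A[:,1]>.08)&(A[:,1]<.45)]
f=lambda p:-(inside(T[:,:2],p).sum()-inside(F[:,:2],p).sum())/1000
best=None
c=np.array(r[0])/1000
for a in np.radians(np.arange(-12,13,2)):
    o=minimize(f,[c[0],c[1],a],method="Nelder-Mead",options=dict(initial_simplex=[[c[0],c[1],a],[c[0]+.006,c[1],a],[c[0],c[1]+.006,a],[c[0],c[1],a+.05]]))
    if best is None or o.fun<best.fun: best=o
p=best.x; print("centre",p[:2],"yaw deg",np.degrees(p[2]),best.fun)
for k,(i,j) in S.items():
    c_,s_=np.cos(p[2]),np.sin(p[2]); print(k,np.round(p[:2]+np.array([[c_,-s_],[s_,c_]])@(np.array([i,j])*.053),4))
# objects by rim points
def circ(c,z0,z1,R):
    Q=A[(np.hypot(A[:,0]-c[0],A[:,1]-c[1])<R+.02)&(A[:,2]>z0)&(A[:,2]<z1)][:,:2]
    from scipy.optimize import least_squares
    o=least_squares(lambda v:np.hypot(Q[:,0]-v[0],Q[:,1]-v[1])-R,c,loss="soft_l1",f_scale=.002); return np.round(o.x,4),len(Q)
print("mill band",circ([.609,-.21],.053,.072,.021),"jar",circ([.616,-.076],.01,.06,.029))
for nm,c,z0,z1 in [("square",[.582,-.325],.066,.095),("flat",[.435,-.058],.074,.1)]:
    Q=A[(np.hypot(A[:,0]-c[0],A[:,1]-c[1])<.05)&(A[:,2]>z0)&(A[:,2]<z1)][:,:2]
    print(nm,cv2.minAreaRect((Q*1000).astype(np.float32)))
E
python3 fit.py
```

```text
caddy top z 0.03692302871757712 5507
rect ((522.4917602539062, 225.63421630859375), (210.96156311035156, 211.36122131347656), 4.175875663757324)
centre [0.52274782 0.22678201] yaw deg 3.649488072963461 -3.94
square [0.579  0.1773]
mill [0.4732 0.1705]
slot [0.5723 0.283 ]
jar [0.4665 0.2763]
mill band (array([ 0.6064, -0.2091]), 365) jar (array([ 0.6162, -0.0738]), 1132)
square ((582.4249267578125, -325.7299499511719), (52.85154342651367, 50.59714126586914), 18.247968673706055)
flat ((435.6407470703125, -57.91605758666992), (66.79656219482422, 32.84339904785156), 13.560260772705078)
```

```bash
python3 -m creep '{"increments":[{"gripper":0,"xyz":[-0.4,0.15,0.15],"dr":[0,0,0]},{"gripper":0,"xyz":[-0.7,0.3,0.3],"dr":[0,0,0]},{"gripper":0,"xyz":[-0.75,0.3,0.35],"dr":[0,0,0]},{"gripper":0,"xyz":[-0.75,0.3,0.35],"dr":[0,0,0]},{"gripper":0,"xyz":[-0.75,0.3,0.35],"dr":[0,0,0]},{"gripper":0,"xyz":[-0.75,0.3,0.35],"dr":[0,0,0]},{"gripper":0,"xyz":[-0.75,0.3,0.35],"dr":[0,0,0]},{"gripper":0,"xyz":[-0.4,0.1,0.3],"dr":[0,0,0]},{"gripper":0,"xyz":[0,0,0],"dr":[0,0,0]},{"gripper":0,"xyz":[0,0,0],"dr":[0,0,0]}]}' 60; cat > w.py <<'E'
import sys
from h import *
im,X,c=cloud("wrist"); cv2.imwrite("pics/%s.png"%sys.argv[1],im); s=sense(); print(s["t"],np.round(s["ee_pos"],4))
Q=X.reshape(-1,3);x,y,z0,z1=map(float,sys.argv[2:6])
k=np.isfinite(Q[:,0]);Q=Q[k];m=(np.hypot(Q[:,0]-x,Q[:,1]-y)<.055)&(Q[:,2]>z0)&(Q[:,2]<z1);print(m.sum())
if m.sum()>5:
    r=cv2.minAreaRect((Q[m,:2]*1000).astype(np.float32));print(r,"z",np.percentile(Q[m,2],[5,50,95]).round(4))
E
python3 w.py w1 .607 -.21 .06 .11
```

```text
t: 1.1
ee_pos: [0.6063, -0.2098, 0.1308]
tcp_rot: [[0.001, 1.0, -0.001], [1.0, -0.001, 0.001], [0.001, -0.001, -1.0]]
contact_force: [-0.2, 0.4, 0.4]
finger_gap: 0.086
grip_force: 0.0
1.15 [ 0.6066 -0.2093  0.1315]
2929
((606.5579833984375, -208.4470977783203), (41.09577560424805, 40.79914855957031), 33.11787033081055) z [0.0691 0.0815 0.0938]
```

View pics/w1.png

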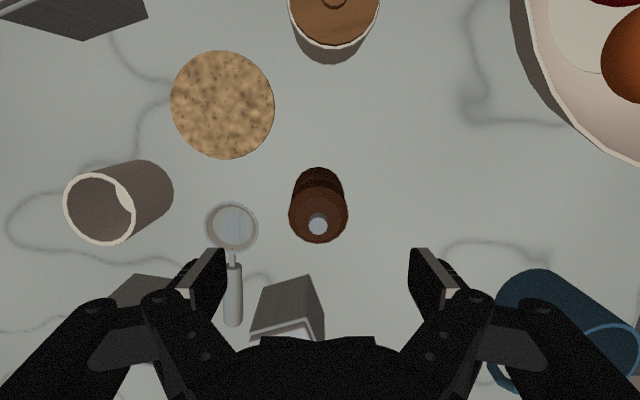

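The wrist view shows the mill's knob at (318,222), between the fingers. I'll descend and close.

```bash
python3 -m creep '{"increments":[{"gripper":0,"xyz":[0,0,0.3],"dr":[0,0,0]},{"gripper":0,"xyz":[0,0,0.5],"dr":[0,0,0]},{"gripper":0,"xyz":[0,0,0.6],"dr":[0,0,0]},{"gripper":0,"xyz":[0,0,0.6],"dr":[0,0,0]},{"gripper":0,"xyz":[0,0,0.27],"dr":[0,0,0]},{"gripper":0,"xyz":[0,0,0],"dr":[0,0,0]},{"gripper":0.6,"xyz":[0,0,0],"dr":[0,0,0]},{"gripper":0.7,"xyz":[0,0,0],"dr":[0,0,0]},{"gripper":0.8,"xyz":[0,0,0],"dr":[0,0,0]},{"gripper":0.8,"xyz":[0,0,0],"dr":[0,0,0]}]}' 50
```

```text
t: 2.15
ee_pos: [0.6077, -0.2104, 0.0419]
tcp_rot: [[0.0, 1.0, 0.002], [1.0, -0.0, -0.001], [-0.001, 0.002, -1.0]]
contact_force: [-0.6, 0.4, 5.7]
finger_gap: 0.0406
grip_force: 50.0
```

```bash
python3 -m creep '{"increments":[{"gripper":0.8,"xyz":[0,0,-0.4],"dr":[0,0,0]},{"gripper":0.8,"xyz":[0,0,-0.9],"dr":[0,0,0]},{"gripper":0.8,"xyz":[0,0,-0.9],"dr":[0,0,0]},{"gripper":0.8,"xyz":[0.5,-0.18,-0.8],"dr":[0,0,0]},{"gripper":0.8,"xyz":[0.8,-0.28,0],"dr":[0,0,0]},{"gripper":0.8,"xyz":[0.8,-0.28,0],"dr":[0,0,0]},{"gripper":0.8,"xyz":[0.8,-0.28,0],"dr":[0,0,0]},{"gripper":0.8,"xyz":[0.8,-0.28,0],"dr":[0,0,0]},{"gripper":0.8,"xyz":[0.8,-0.28,0],"dr":[0,0,0]},{"gripper":0.8,"xyz":[0.8,-0.28,0],"dr":[0,0,0]}]}' && python3 -m creep '{"increments":[{"gripper":0.8,"xyz":[0.8,-0.28,0],"dr":[0,0,0]},{"gripper":0.8,"xyz":[0.8,-0.28,0],"dr":[0,0,0]},{"gripper":0.8,"xyz":[0.8,-0.28,0],"dr":[0,0,0]},{"gripper":0.8,"xyz":[0.8,-0.28,0],"dr":[0,0,0]},{"gripper":0.8,"xyz":[0.6,-0.2,0],"dr":[0,0,0]},{"gripper":0.8,"xyz":[0.4,-0.15,0],"dr":[0,0,0]},{"gripper":0.8,"xyz":[0,0,0],"dr":[0,0,0]},{"gripper":0.8,"xyz":[0,0,0],"dr":[0,0,0]},{"gripper":0.8,"xyz":[0,0,0],"dr":[0,0,0]},{"gripper":0.8,"xyz":[0,0,0],"dr":[0,0,0]}]}'; python3 w.py w2 .473 .1705 .04 .16
```

```text
t: 3.15
ee_pos: [0.5321, 0.0031, 0.161]
tcp_rot: [[0.0, 1.0, 0.001], [1.0, -0.0, -0.0], [-0.0, 0.001, -1.0]]
contact_force: [0.9, 0.5, -1.8]
finger_gap: 0.0406
grip_force: 51.0
t: 4.15
ee_pos: [0.4742, 0.1693, 0.1606]
tcp_rot: [[0.001, 1.0, 0.0], [1.0, -0.001, -0.0], [-0.0, 0.0, -1.0]]
contact_force: [0.4, -1.6, -1.5]
finger_gap: 0.0402
grip_force: 51.0
4.2 [0.4741 0.1693 0.1605]
1700
((465.86871337890625, 181.57177734375), (97.91704559326172, 59.37989044189453), 18.86137580871582) z [0.1231 0.1493 0.1592]
```

View pics/w2.png

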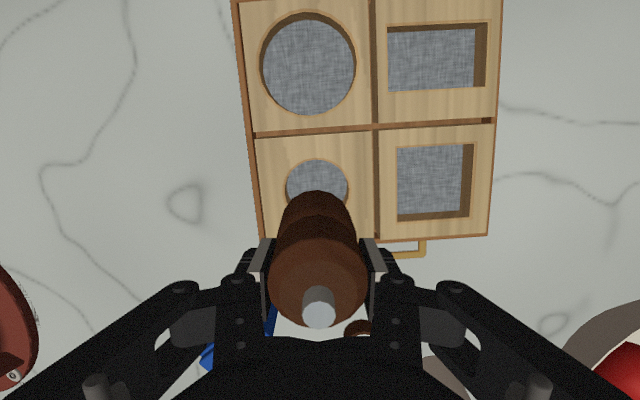

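The wrist view shows all four recesses: large round (308,65), small round (317,185), slot (432,58), square (432,180). The mill is held upright. I'll refit the caddy from this view.

```bash
sed -e 's/^A=np.concatenate.*/A=cloud("wrist")[1].reshape(-1,3); A=A[np.isfinite(A[:,0])]/' -e '/^# objects/,$d' fit.py > fitw.py; python3 fitw.py
```

```text
caddy top z 0.03786564269413226 30240
rect ((522.5755004882812, 226.5675506591797), (207.3265380859375, 207.02590942382812), 3.6436243057250977)
centre [0.52295654 0.22678293] yaw deg 4.004375595422343 -27.664
square [0.5795 0.1776]
mill [0.4738 0.1702]
slot [0.5721 0.2834]
jar [0.4664 0.276 ]
```

```bash
python3 -m creep '{"increments":[{"gripper":0.8,"xyz":[0,0,0.3],"dr":[0,0,0]},{"gripper":0.8,"xyz":[0,0,0.5],"dr":[0,0,0]},{"gripper":0.8,"xyz":[0,0,0.5],"dr":[0,0,0]},{"gripper":0.8,"xyz":[0,0,0.5],"dr":[0,0,0]},{"gripper":0.8,"xyz":[0,0,0.35],"dr":[0,0,0]},{"gripper":0.8,"xyz":[0,0,0.2],"dr":[0,0,0]},{"gripper":0.8,"xyz":[0,0,0.1],"dr":[0,0,0]},{"gripper":0.8,"xyz":[0,0,0.05],"dr":[0,0,0]},{"gripper":0.8,"xyz":[0,0,0.03],"dr":[0,0,0]},{"gripper":0.8,"xyz":[0,0,0],"dr":[0,0,0]}]}'
```

```text
t: 5.25
ee_pos: [0.4741, 0.1701, 0.0596]
tcp_rot: [[0.0, 1.0, 0.001], [1.0, -0.0, 0.0], [0.0, 0.001, -1.0]]
contact_force: [-1.1, -0.0, -0.8]
finger_gap: 0.0403
grip_force: 51.0
```

```bash
python3 -m creep '{"increments":[{"gripper":0.8,"xyz":[0,0,0.02],"dr":[0,0,0]},{"gripper":0.8,"xyz":[0,0,0.02],"dr":[0,0,0]},{"gripper":0.8,"xyz":[0,0,0.02],"dr":[0,0,0]},{"gripper":0.8,"xyz":[0,0,0.01],"dr":[0,0,0]},{"gripper":0.8,"xyz":[0,0,0.01],"dr":[0,0,0]},{"gripper":0.8,"xyz":[0,0,0],"dr":[0,0,0]},{"gripper":0.8,"xyz":[0,0,0],"dr":[0,0,0]},{"gripper":0.8,"xyz":[0,0,0],"dr":[0,0,0]},{"gripper":0.8,"xyz":[0,0,0],"dr":[0,0,0]},{"gripper":0.8,"xyz":[0,0,0],"dr":[0,0,0]}]}'
```

```text
t: 6.25
ee_pos: [0.4738, 0.17, 0.0561]
tcp_rot: [[0.0, 1.0, 0.0], [1.0, -0.0, 0.0], [0.0, 0.0, -1.0]]
contact_force: [-0.4, 0.5, -2.1]
finger_gap: 0.0407
grip_force: 51.0
```

```bash
python3 -m creep '{"increments":[{"gripper":0.8,"xyz":[0,0,0.01],"dr":[0,0,0]},{"gripper":0.8,"xyz":[0,0,0.01],"dr":[0,0,0]},{"gripper":0.8,"xyz":[0,0,0.01],"dr":[0,0,0]},{"gripper":0.8,"xyz":[0,0,0.01],"dr":[0,0,0]},{"gripper":0.8,"xyz":[0,0,0],"dr":[0,0,0]},{"gripper":0.8,"xyz":[0,0,0],"dr":[0,0,0]},{"gripper":0.8,"xyz":[0,0,0],"dr":[0,0,0]},{"gripper":0.8,"xyz":[0,0,0],"dr":[0,0,0]},{"gripper":0.8,"xyz":[0,0,0],"dr":[0,0,0]},{"gripper":0.8,"xyz":[0,0,0],"dr":[0,0,0]}]}'
```

```text
t: 7.25
ee_pos: [0.4738, 0.1701, 0.0557]
tcp_rot: [[-0.0, 1.0, 0.001], [1.0, 0.0, 0.0], [0.0, 0.001, -1.0]]
contact_force: [-5.9, -0.1, 18.2]
finger_gap: 0.0404
grip_force: 52.7
```

```bash
python3 -m creep '{"increments":[{"gripper":0.5,"xyz":[0,0,-0.015],"dr":[0,0,0]},{"gripper":0.3,"xyz":[0,0,0],"dr":[0,0,0]},{"gripper":0,"xyz":[0,0,0],"dr":[0,0,0]},{"gripper":0,"xyz":[0,0,0],"dr":[0,0,0]},{"gripper":0,"xyz":[0,0,-0.4],"dr":[0,0,0]},{"gripper":0,"xyz":[0,0,-0.7],"dr":[0,0,0]},{"gripper":0,"xyz":[0,0,-0.8],"dr":[0,0,0]},{"gripper":0,"xyz":[-0.4,0.23,-0.7],"dr":[0,0,0]},{"gripper":0,"xyz":[-0.7,0.4,0],"dr":[0,0,0]},{"gripper":0,"xyz":[-0.7,0.4,0],"dr":[0,0,0]}]}' && python3 -m creep '{"increments":[{"gripper":0,"xyz":[-0.7,0.4,0],"dr":[0,0,0]},{"gripper":0,"xyz":[-0.7,0.4,0],"dr":[0,0,0]},{"gripper":0,"xyz":[-0.7,0.4,0],"dr":[0,0,0]},{"gripper":0,"xyz":[-0.7,0.4,0],"dr":[0,0,0]},{"gripper":0,"xyz":[-0.7,0.4,0.3],"dr":[0,0,0]},{"gripper":0,"xyz":[-0.5,0.33,0.4],"dr":[0,0,0]},{"gripper":0,"xyz":[-0.34,0.2,0.3],"dr":[0,0,0]},{"gripper":0,"xyz":[0,0,0],"dr":[0,0,0]},{"gripper":0,"xyz":[0,0,0],"dr":[0,0,0]},{"gripper":0,"xyz":[0,0,0],"dr":[0,0,0]}]}'; python3 w.py w3 .6165 -.0755 .05 .11
```

```text
t: 8.25
ee_pos: [0.5161, 0.0975, 0.1602]
tcp_rot: [[-0.001, 1.0, 0.002], [1.0, 0.001, 0.0], [0.0, 0.002, -1.0]]
contact_force: [0.3, -0.3, -1.2]
finger_gap: 0.0852
grip_force: 0.0
t: 9.25
ee_pos: [0.616, -0.0746, 0.1197]
tcp_rot: [[-0.001, 1.0, 0.0], [1.0, 0.001, 0.0], [0.0, 0.0, -1.0]]
contact_force: [0.1, 0.0, 0.1]
finger_gap: 0.0855
grip_force: 0.0
9.3 [ 0.6161 -0.0746  0.1199]
5525
((616.5406494140625, -71.9540023803711), (55.25730895996094, 56.12620544433594), 45.8018798828125) z [0.062  0.07   0.0775]
```

```bash
python3 -m creep '{"increments":[{"gripper":0,"xyz":[0.02,0,0.3],"dr":[0,0,0]},{"gripper":0,"xyz":[0,0,0.5],"dr":[0,0,0]},{"gripper":0,"xyz":[0,0,0.6],"dr":[0,0,0]},{"gripper":0,"xyz":[0,0,0.55],"dr":[0,0,0]},{"gripper":0,"xyz":[0,0,0.25],"dr":[0,0,0]},{"gripper":0,"xyz":[0,0,0],"dr":[0,0,0]},{"gripper":0.5,"xyz":[0,0,0],"dr":[0,0,0]},{"gripper":0.6,"xyz":[0,0,0],"dr":[0,0,0]},{"gripper":0.6,"xyz":[0,0,0],"dr":[0,0,0]},{"gripper":0.6,"xyz":[0,0,0],"dr":[0,0,0]}]}' 50
```

```text
t: 10.3
ee_pos: [0.617, -0.0749, 0.0326]
tcp_rot: [[-0.0, 1.0, 0.002], [1.0, 0.0, -0.0], [-0.0, 0.002, -1.0]]
contact_force: [-1.4, 1.6, 6.1]
finger_gap: 0.0569
grip_force: 53.2
```

```bash
python3 -m creep '{"increments":[{"gripper":0.6,"xyz":[0,0,-0.4],"dr":[0,0,0]},{"gripper":0.6,"xyz":[0,0,-0.9],"dr":[0,0,0]},{"gripper":0.6,"xyz":[0,0,-0.9],"dr":[0,0,0]},{"gripper":0.6,"xyz":[0.4,-0.17,-0.8],"dr":[0,0,0]},{"gripper":0.6,"xyz":[0.7,-0.3,-0.3],"dr":[0,0,0]},{"gripper":0.6,"xyz":[0.8,-0.34,0],"dr":[0,0,0]},{"gripper":0.6,"xyz":[0.8,-0.34,0],"dr":[0,0,0]},{"gripper":0.6,"xyz":[0.8,-0.34,0],"dr":[0,0,0]},{"gripper":0.6,"xyz":[0.8,-0.34,0],"dr":[0,0,0]},{"gripper":0.6,"xyz":[0.8,-0.34,0],"dr":[0,0,0]}]}' && python3 -m creep '{"increments":[{"gripper":0.6,"xyz":[0.8,-0.34,0],"dr":[0,0,0]},{"gripper":0.6,"xyz":[0.8,-0.34,0],"dr":[0,0,0]},{"gripper":0.6,"xyz":[0.8,-0.34,0],"dr":[0,0,0]},{"gripper":0.6,"xyz":[0.7,-0.3,0],"dr":[0,0,0]},{"gripper":0.6,"xyz":[0.4,-0.2,0],"dr":[0,0,0]},{"gripper":0.6,"xyz":[0.17,-0.07,0],"dr":[0,0,0]},{"gripper":0.6,"xyz":[0,0,0],"dr":[0,0,0]},{"gripper":0.6,"xyz":[0,0,0],"dr":[0,0,0]},{"gripper":0.6,"xyz":[0,0,0],"dr":[0,0,0]},{"gripper":0.6,"xyz":[0,0,0],"dr":[0,0,0]}]}'; python3 - <<'E'
from h import *
cv2.imwrite("pics/s4.png",read_camera("scene")["pixels"][100:300,250:560].repeat(2,0).repeat(2,1))
E
```

```text
t: 11.3
ee_pos: [0.5288, 0.1304, 0.1637]
tcp_rot: [[0.0, 1.0, 0.001], [1.0, -0.0, 0.0], [0.0, 0.001, -1.0]]
contact_force: [0.4, 1.1, -2.4]
finger_gap: 0.0569
grip_force: 54.3
t: 12.3
ee_pos: [0.4662, 0.2752, 0.1631]
tcp_rot: [[0.001, 1.0, 0.0], [1.0, -0.001, -0.0], [-0.0, 0.0, -1.0]]
contact_force: [-0.1, -0.2, -2.8]
finger_gap: 0.0567
grip_force: 54.3
```

View pics/s4.png

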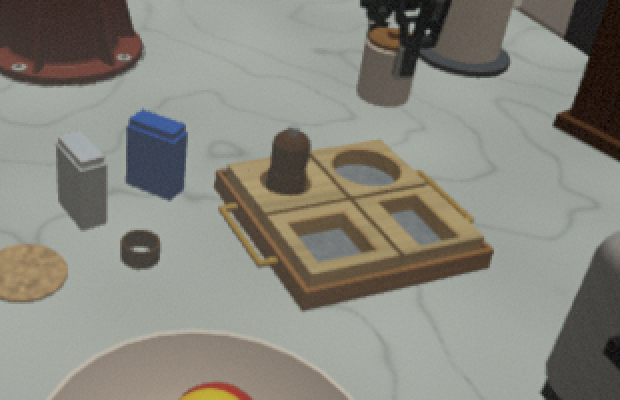

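The mill stands upright in its recess (crop 290,160), and the jar is held above its own recess. I'll lower it.

```bash
python3 -m creep '{"increments":[{"gripper":0.6,"xyz":[0,0,0.3],"dr":[0,0,0]},{"gripper":0.6,"xyz":[0,0,0.6],"dr":[0,0,0]},{"gripper":0.6,"xyz":[0,0,0.6],"dr":[0,0,0]},{"gripper":0.6,"xyz":[0,0,0.5],"dr":[0,0,0]},{"gripper":0.6,"xyz":[0,0,0.35],"dr":[0,0,0]},{"gripper":0.6,"xyz":[0,0,0.25],"dr":[0,0,0]},{"gripper":0.6,"xyz":[0,0,0.15],"dr":[0,0,0]},{"gripper":0.6,"xyz":[0,0,0.06],"dr":[0,0,0]},{"gripper":0.6,"xyz":[0,0,0.03],"dr":[0,0,0]},{"gripper":0.6,"xyz":[0,0,0],"dr":[0,0,0]}]}' && python3 -m creep '{"increments":[{"gripper":0.6,"xyz":[0,0,0.02],"dr":[0,0,0]},{"gripper":0.6,"xyz":[0,0,0.02],"dr":[0,0,0]},{"gripper":0.6,"xyz":[0,0,0.01],"dr":[0,0,0]},{"gripper":0.6,"xyz":[0,0,0.01],"dr":[0,0,0]},{"gripper":0.6,"xyz":[0,0,0],"dr":[0,0,0]},{"gripper":0.6,"xyz":[0,0,0],"dr":[0,0,0]},{"gripper":0.6,"xyz":[0,0,0],"dr":[0,0,0]},{"gripper":0.6,"xyz":[0,0,0],"dr":[0,0,0]},{"gripper":0.6,"xyz":[0,0,0],"dr":[0,0,0]},{"gripper":0.6,"xyz":[0,0,0],"dr":[0,0,0]}]}'
```

```text
t: 13.35
ee_pos: [0.4661, 0.2762, 0.0499]
tcp_rot: [[0.0, 1.0, 0.001], [1.0, -0.0, 0.0], [0.0, 0.001, -1.0]]
contact_force: [-0.6, -0.4, -2.1]
finger_gap: 0.0568
grip_force: 54.3
t: 14.35
ee_pos: [0.4658, 0.276, 0.0471]
tcp_rot: [[-0.0, 1.0, 0.0], [1.0, 0.0, 0.0], [0.0, 0.0, -1.0]]
contact_force: [-0.8, -0.6, -2.6]
finger_gap: 0.0565
grip_force: 54.3
```

```bash
python3 -m creep '{"increments":[{"gripper":0.6,"xyz":[0,0,0.01],"dr":[0,0,0]},{"gripper":0.6,"xyz":[0,0,0.01],"dr":[0,0,0]},{"gripper":0.6,"xyz":[0,0,0.01],"dr":[0,0,0]},{"gripper":0.6,"xyz":[0,0,0],"dr":[0,0,0]},{"gripper":0.6,"xyz":[0,0,0],"dr":[0,0,0]},{"gripper":0.6,"xyz":[0,0,0],"dr":[0,0,0]},{"gripper":0.6,"xyz":[0,0,0],"dr":[0,0,0]},{"gripper":0.6,"xyz":[0,0,0],"dr":[0,0,0]},{"gripper":0.6,"xyz":[0,0,0],"dr":[0,0,0]},{"gripper":0.6,"xyz":[0,0,0],"dr":[0,0,0]}]}'
```

```text
t: 15.35
ee_pos: [0.4658, 0.2761, 0.0466]
tcp_rot: [[-0.0, 1.0, 0.0], [1.0, 0.0, 0.0], [0.0, 0.0, -1.0]]
contact_force: [-2.6, -1.3, 7.6]
finger_gap: 0.0568
grip_force: 55.6
```

```bash
python3 -m creep '{"increments":[{"gripper":0.35,"xyz":[0,0,-0.01],"dr":[0,0,0]},{"gripper":0.2,"xyz":[0,0,0],"dr":[0,0,0]},{"gripper":0,"xyz":[0,0,0],"dr":[0,0,0]},{"gripper":0,"xyz":[0,0,0],"dr":[0,0,0]},{"gripper":0,"xyz":[0,0,-0.5],"dr":[0,0,0]},{"gripper":0,"xyz":[0,0,-0.8],"dr":[0,0,0]},{"gripper":0,"xyz":[0,0,-0.9],"dr":[0,0,0]},{"gripper":0,"xyz":[-0.3,0.06,-0.8],"dr":[0,0,0]},{"gripper":0,"xyz":[-0.9,0.175,0],"dr":[0,0,0]},{"gripper":0,"xyz":[-0.9,0.175,0],"dr":[0,0,0]}]}' && python3 -m creep '{"increments":[{"gripper":0,"xyz":[-0.9,0.175,0],"dr":[0,0,0]},{"gripper":0,"xyz":[-0.9,0.175,0],"dr":[0,0,0]},{"gripper":0,"xyz":[-0.9,0.175,0],"dr":[0,0,0]},{"gripper":0,"xyz":[-0.9,0.175,0],"dr":[0,0,0]},{"gripper":0,"xyz":[-0.9,0.175,0],"dr":[0,0,0]},{"gripper":0,"xyz":[-0.9,0.175,0],"dr":[0,0,0]},{"gripper":0,"xyz":[-0.9,0.175,0],"dr":[0,0,0]},{"gripper":0,"xyz":[-0.9,0.175,0],"dr":[0,0,0]},{"gripper":0,"xyz":[-0.9,0.175,0],"dr":[0,0,0]},{"gripper":0,"xyz":[-0.9,0.175,0],"dr":[0,0,0]}]}' && python3 -m creep '{"increments":[{"gripper":0,"xyz":[-0.9,0.175,0],"dr":[0,0,0]},{"gripper":0,"xyz":[-0.9,0.175,0],"dr":[0,0,0]},{"gripper":0,"xyz":[-0.9,0.175,0],"dr":[0,0,0]},{"gripper":0,"xyz":[-0.7,0.13,0],"dr":[0,0,0]},{"gripper":0,"xyz":[-0.55,0.1,0],"dr":[0,0,0]},{"gripper":0,"xyz":[0,0,0.3],"dr":[0,0,-6]},{"gripper":0,"xyz":[0,0,0.4],"dr":[0,0,-6]},{"gripper":0,"xyz":[0,0,0.3],"dr":[0,0,-6]},{"gripper":0,"xyz":[0,0,0],"dr":[0,0,0]},{"gripper":0,"xyz":[0,0,0],"dr":[0,0,0]}]}'; python3 w.py w5 .5825 -.326 .064 .11
```

```text
t: 16.35
ee_pos: [0.483, 0.1917, 0.1675]
tcp_rot: [[-0.002, 1.0, 0.003], [1.0, 0.002, 0.001], [0.001, 0.003, -1.0]]
contact_force: [-0.1, -0.4, -0.6]
finger_gap: 0.0855
grip_force: 0.0
t: 17.35
ee_pos: [0.5523, -0.1696, 0.1663]
tcp_rot: [[0.0, 1.0, 0.0], [1.0, -0.0, -0.0], [-0.0, 0.0, -1.0]]
contact_force: [-0.2, 0.4, -0.6]
finger_gap: 0.0856
grip_force: 0.0
t: 18.35
ee_pos: [0.5824, -0.3259, 0.1264]
tcp_rot: [[-0.306, 0.952, -0.0], [0.952, 0.306, 0.0], [0.0, -0.0, -1.0]]
contact_force: [-0.2, 0.3, -0.6]
finger_gap: 0.0851
grip_force: 0.0
18.4 [ 0.5827 -0.3262  0.1269]
5383
((581.8432006835938, -323.642578125), (50.08523178100586, 48.651275634765625), 18.238677978515625) z [0.0694 0.0799 0.0839]
```

View pics/w5.png

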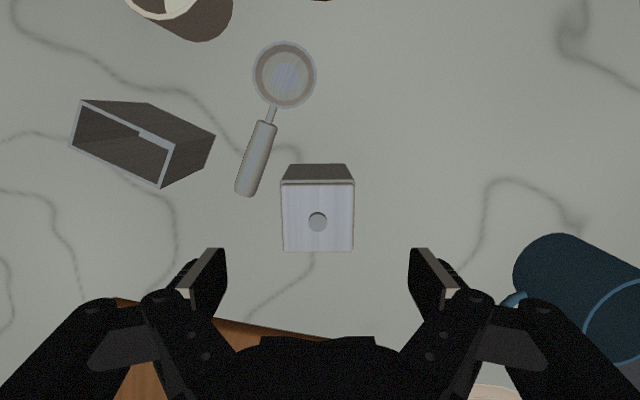

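The tin's knob is at (318,222), centred and square between the fingers. The strainer handle at (257,160) is low enough to clear. I'll descend.

```bash
python3 -m creep '{"increments":[{"gripper":0,"xyz":[0.04,0,0.3],"dr":[0,0,0]},{"gripper":0,"xyz":[0,0,0.6],"dr":[0,0,0]},{"gripper":0,"xyz":[0,0,0.6],"dr":[0,0,0]},{"gripper":0,"xyz":[0,0,0.6],"dr":[0,0,0]},{"gripper":0,"xyz":[0,0,0.27],"dr":[0,0,0]},{"gripper":0,"xyz":[0,0,0],"dr":[0,0,0]},{"gripper":0.5,"xyz":[0,0,0],"dr":[0,0,0]},{"gripper":0.6,"xyz":[0,0,0],"dr":[0,0,0]},{"gripper":0.7,"xyz":[0,0,0],"dr":[0,0,0]},{"gripper":0.7,"xyz":[0,0,0],"dr":[0,0,0]}]}' 50
```

```text
t: 19.4
ee_pos: [0.5828, -0.3251, 0.033]
tcp_rot: [[-0.309, 0.951, 0.002], [0.951, 0.309, -0.002], [-0.002, 0.001, -1.0]]
contact_force: [-1.1, -0.3, 6.6]
finger_gap: 0.0496
grip_force: 53.1
```

```bash
python3 -m creep '{"increments":[{"gripper":0.7,"xyz":[0,0,-0.4],"dr":[0,0,0]},{"gripper":0.7,"xyz":[0,0,-0.8],"dr":[0,0,0]},{"gripper":0.7,"xyz":[0,0,-0.9],"dr":[0,0,7]},{"gripper":0.7,"xyz":[0,0,-0.6],"dr":[0,0,7]},{"gripper":0.7,"xyz":[0.5,0.03,0],"dr":[0,0,0]},{"gripper":0.7,"xyz":[0.8,0.05,0],"dr":[0,0,0]},{"gripper":0.7,"xyz":[0.9,0.057,0],"dr":[0,0,0]},{"gripper":0.7,"xyz":[0.9,0.057,0],"dr":[0,0,0]},{"gripper":0.7,"xyz":[0.9,0.057,0],"dr":[0,0,0]},{"gripper":0.7,"xyz":[0.9,0.057,0],"dr":[0,0,0]}]}' && python3 -m creep '{"increments":[{"gripper":0.7,"xyz":[0.9,0.057,0],"dr":[0,0,0]},{"gripper":0.7,"xyz":[0.9,0.057,0],"dr":[0,0,0]},{"gripper":0.7,"xyz":[0.9,0.057,0],"dr":[0,0,0]},{"gripper":0.7,"xyz":[0.9,0.057,0],"dr":[0,0,0]},{"gripper":0.7,"xyz":[0.9,0.057,0],"dr":[0,0,0]},{"gripper":0.7,"xyz":[0.9,0.057,0],"dr":[0,0,0]},{"gripper":0.7,"xyz":[0.9,0.057,0],"dr":[0,0,0]},{"gripper":0.7,"xyz":[0.7,0.045,0],"dr":[0,0,0]},{"gripper":0.7,"xyz":[0.45,0.03,0],"dr":[0,0,0]},{"gripper":0.7,"xyz":[0.2,0.01,0],"dr":[0,0,0]}]}';python3 w.py w6 .579 .177 .04 .13
```

```text
t: 20.4
ee_pos: [0.5803, -0.1267, 0.1398]
tcp_rot: [[-0.07, 0.998, 0.0], [0.998, 0.07, -0.0], [-0.0, 0.0, -1.0]]
contact_force: [-0.3, 0.3, -2.7]
finger_gap: 0.0493
grip_force: 52.5
t: 21.4
ee_pos: [0.5783, 0.1799, 0.1396]
tcp_rot: [[-0.071, 0.997, 0.0], [0.997, 0.071, 0.0], [0.0, 0.0, -1.0]]
contact_force: [0.8, -0.4, -1.2]
finger_gap: 0.0494
grip_force: 52.5
21.45 [0.5784 0.18   0.1395]
908
((571.547607421875, 203.21127319335938), (81.1131362915039, 18.03073501586914), 23.692453384399414) z [0.1092 0.12   0.1288]
```

View pics/w6.png

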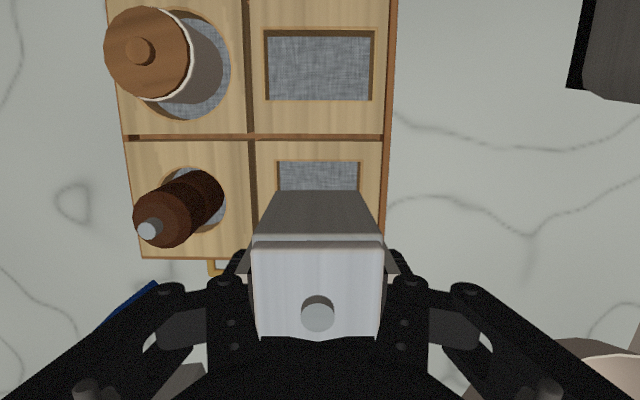

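The view shows the mill (175,205) and jar (160,60) seated upright, with the tea tin aligned over the square recess. I'll lower it.

```bash
python3 -m creep '{"increments":[{"gripper":0.7,"xyz":[-0.06,0.02,0.2],"dr":[0,0,0]},{"gripper":0.7,"xyz":[0,0,0.4],"dr":[0,0,0]},{"gripper":0.7,"xyz":[0,0,0.45],"dr":[0,0,0]},{"gripper":0.7,"xyz":[0,0,0.4],"dr":[0,0,0]},{"gripper":0.7,"xyz":[0,0,0.3],"dr":[0,0,0]},{"gripper":0.7,"xyz":[0,0,0.25],"dr":[0,0,0]},{"gripper":0.7,"xyz":[0,0,0.15],"dr":[0,0,0]},{"gripper":0.7,"xyz":[0,0,0.06],"dr":[0,0,0]},{"gripper":0.7,"xyz":[0,0,0.03],"dr":[0,0,0]},{"gripper":0.7,"xyz":[0,0,0],"dr":[0,0,0]}]}' && python3 -m creep '{"increments":[{"gripper":0.7,"xyz":[0,0,0.02],"dr":[0,0,0]},{"gripper":0.7,"xyz":[0,0,0.02],"dr":[0,0,0]},{"gripper":0.7,"xyz":[0,0,0.01],"dr":[0,0,0]},{"gripper":0.7,"xyz":[0,0,0.01],"dr":[0,0,0]},{"gripper":0.7,"xyz":[0,0,0.01],"dr":[0,0,0]},{"gripper":0.7,"xyz":[0,0,0],"dr":[0,0,0]},{"gripper":0.7,"xyz":[0,0,0],"dr":[0,0,0]},{"gripper":0.7,"xyz":[0,0,0],"dr":[0,0,0]},{"gripper":0.7,"xyz":[0,0,0],"dr":[0,0,0]},{"gripper":0.7,"xyz":[0,0,0],"dr":[0,0,0]}]}'
```

```text
t: 22.45
ee_pos: [0.5798, 0.1762, 0.0503]
tcp_rot: [[-0.07, 0.998, 0.001], [0.998, 0.07, 0.0], [0.0, 0.001, -1.0]]
contact_force: [-0.2, -0.0, -2.3]
finger_gap: 0.0492
grip_force: 52.5
t: 23.45
ee_pos: [0.5794, 0.1762, 0.0471]
tcp_rot: [[-0.07, 0.998, -0.0], [0.998, 0.07, 0.0], [0.0, -0.0, -1.0]]
contact_force: [-0.3, -0.1, -1.5]
finger_gap: 0.0492
grip_force: 52.6
```

```bash
python3 -m creep '{"increments":[{"gripper":0.7,"xyz":[0,0,0.01],"dr":[0,0,0]},{"gripper":0.7,"xyz":[0,0,0.01],"dr":[0,0,0]},{"gripper":0.7,"xyz":[0,0,0.01],"dr":[0,0,0]},{"gripper":0.7,"xyz":[0,0,0],"dr":[0,0,0]},{"gripper":0.7,"xyz":[0,0,0],"dr":[0,0,0]},{"gripper":0.7,"xyz":[0,0,0],"dr":[0,0,0]},{"gripper":0.7,"xyz":[0,0,0],"dr":[0,0,0]},{"gripper":0.7,"xyz":[0,0,0],"dr":[0,0,0]},{"gripper":0.7,"xyz":[0,0,0],"dr":[0,0,0]},{"gripper":0.7,"xyz":[0,0,0],"dr":[0,0,0]}]}'
```

```text
t: 24.45
ee_pos: [0.5795, 0.1762, 0.047]
tcp_rot: [[-0.07, 0.998, 0.001], [0.998, 0.07, 0.0], [0.0, 0.001, -1.0]]
contact_force: [-4.6, -0.1, 11.3]
finger_gap: 0.0492
grip_force: 53.9
```

```bash
python3 -m creep '{"increments":[{"gripper":0.35,"xyz":[0,0,-0.01],"dr":[0,0,0]},{"gripper":0.2,"xyz":[0,0,0],"dr":[0,0,0]},{"gripper":0,"xyz":[0,0,0],"dr":[0,0,0]},{"gripper":0,"xyz":[0,0,0],"dr":[0,0,0]},{"gripper":0,"xyz":[0,0,-0.4],"dr":[0,0,0]},{"gripper":0,"xyz":[0,0,-0.8],"dr":[0,0,0]},{"gripper":0,"xyz":[0,0,-0.8],"dr":[0,0,0]},{"gripper":0,"xyz":[-0.3,-0.21,-0.6],"dr":[0,0,0]},{"gripper":0,"xyz":[-0.7,-0.5,0],"dr":[0,0,0]},{"gripper":0,"xyz":[-0.7,-0.5,0],"dr":[0,0,0]}]}' && python3 -m creep '{"increments":[{"gripper":0,"xyz":[-0.7,-0.5,0],"dr":[0,0,0]},{"gripper":0,"xyz":[-0.7,-0.5,0],"dr":[0,0,0]},{"gripper":0,"xyz":[-0.7,-0.5,0],"dr":[0,0,0]},{"gripper":0,"xyz":[-0.7,-0.5,0],"dr":[0,0,0]},{"gripper":0,"xyz":[-0.6,-0.43,0],"dr":[0,0,0]},{"gripper":0,"xyz":[-0.35,-0.26,0],"dr":[0,0,0]},{"gripper":0,"xyz":[-0.135,-0.1,0.2],"dr":[0,0,0]},{"gripper":0,"xyz":[0,0,0.4],"dr":[0,0,-5]},{"gripper":0,"xyz":[0,0,0],"dr":[0,0,-5]},{"gripper":0,"xyz":[0,0,0],"dr":[0,0,0]}]}';python3 w.py w7 .4355 -.058 .075 .11
```

```text
t: 25.45
ee_pos: [0.536, 0.1046, 0.151]
tcp_rot: [[-0.071, 0.997, 0.002], [0.997, 0.071, 0.0], [-0.0, 0.002, -1.0]]
contact_force: [-0.2, 0.2, -0.4]
finger_gap: 0.0854
grip_force: 0.0
t: 26.45
ee_pos: [0.4353, -0.0574, 0.1255]
tcp_rot: [[-0.243, 0.97, -0.001], [0.97, 0.243, 0.0], [0.001, -0.001, -1.0]]
contact_force: [-1.0, -0.2, -0.1]
finger_gap: 0.0852
grip_force: 0.0
26.5 [ 0.4356 -0.0574  0.1259]
4938
((433.59271240234375, -54.80828857421875), (64.28221893310547, 30.170181274414062), 14.379691123962402) z [0.0788 0.0898 0.0909]
```

View pics/w7.png

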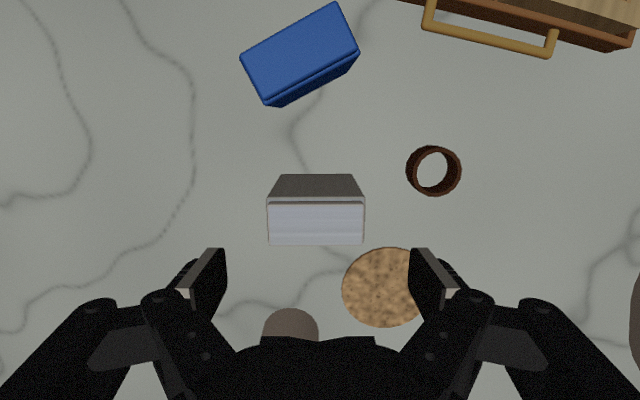

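The spice tin (315,222) is centred and aligned, and the blue tin (300,55) is clear of the fingers. I'll descend.

```bash
python3 -m creep '{"increments":[{"gripper":0,"xyz":[0.04,-0.02,0.2],"dr":[0,0,0]},{"gripper":0,"xyz":[0,0,0.5],"dr":[0,0,0]},{"gripper":0,"xyz":[0,0,0.6],"dr":[0,0,0]},{"gripper":0,"xyz":[0,0,0.6],"dr":[0,0,0]},{"gripper":0,"xyz":[0,0,0.4],"dr":[0,0,0]},{"gripper":0,"xyz":[0,0,0],"dr":[0,0,0]},{"gripper":0.4,"xyz":[0,0,0],"dr":[0,0,0]},{"gripper":0.5,"xyz":[0,0,0],"dr":[0,0,0]},{"gripper":0.5,"xyz":[0,0,0],"dr":[0,0,0]},{"gripper":0.5,"xyz":[0,0,0],"dr":[0,0,0]}]}' 50
```

```text
t: 27.5
ee_pos: [0.4349, -0.0566, 0.0351]
tcp_rot: [[-0.242, 0.97, 0.002], [0.97, 0.242, -0.0], [-0.001, 0.001, -1.0]]
contact_force: [-0.5, -0.5, 6.6]
finger_gap: 0.0634
grip_force: 55.6
```

```bash
python3 -m creep '{"increments":[{"gripper":0.5,"xyz":[0,0,-0.4],"dr":[0,0,0]},{"gripper":0.5,"xyz":[0,0,-0.9],"dr":[0,0,0]},{"gripper":0.5,"xyz":[0,0,-0.95],"dr":[0,0,5]},{"gripper":0.5,"xyz":[0,0,-0.9],"dr":[0,0,5]},{"gripper":0.5,"xyz":[0.5,0.243,0],"dr":[0,0,0]},{"gripper":0.5,"xyz":[0.75,0.365,0],"dr":[0,0,0]},{"gripper":0.5,"xyz":[0.75,0.365,0],"dr":[0,0,0]},{"gripper":0.5,"xyz":[0.75,0.365,0],"dr":[0,0,0]},{"gripper":0.5,"xyz":[0.75,0.365,0],"dr":[0,0,0]},{"gripper":0.5,"xyz":[0.75,0.365,0],"dr":[0,0,0]}]}' && python3 -m creep '{"increments":[{"gripper":0.5,"xyz":[0.75,0.365,0],"dr":[0,0,0]},{"gripper":0.5,"xyz":[0.75,0.365,0],"dr":[0,0,0]},{"gripper":0.5,"xyz":[0.75,0.365,0],"dr":[0,0,0]},{"gripper":0.5,"xyz":[0.75,0.365,0],"dr":[0,0,0]},{"gripper":0.5,"xyz":[0.5,0.25,0],"dr":[0,0,0]},{"gripper":0.5,"xyz":[0.34,0.16,0],"dr":[0,0,0]},{"gripper":0.5,"xyz":[0.15,0.07,0],"dr":[0,0,0]},{"gripper":0.5,"xyz":[0,0,0],"dr":[0,0,0]},{"gripper":0.5,"xyz":[0,0,0],"dr":[0,0,0]},{"gripper":0.5,"xyz":[0,0,0],"dr":[0,0,0]}]}'; python3 - <<'E'
from h import *
cv2.imwrite("pics/s8.png",read_camera("scene")["pixels"][80:280,330:560].repeat(3,0).repeat(3,1))
E
```

```text
t: 28.5
ee_pos: [0.5052, 0.1202, 0.1605]
tcp_rot: [[-0.07, 0.998, 0.0], [0.998, 0.07, -0.0], [-0.0, 0.0, -1.0]]
contact_force: [0.2, -0.3, -2.2]
finger_gap: 0.0635
grip_force: 56.0
t: 29.5
ee_pos: [0.571, 0.2827, 0.1604]
tcp_rot: [[-0.069, 0.998, -0.0], [0.998, 0.069, -0.0], [-0.0, -0.0, -1.0]]
contact_force: [-0.6, -0.2, -0.9]
finger_gap: 0.0636
grip_force: 55.9
```

View pics/s8.png

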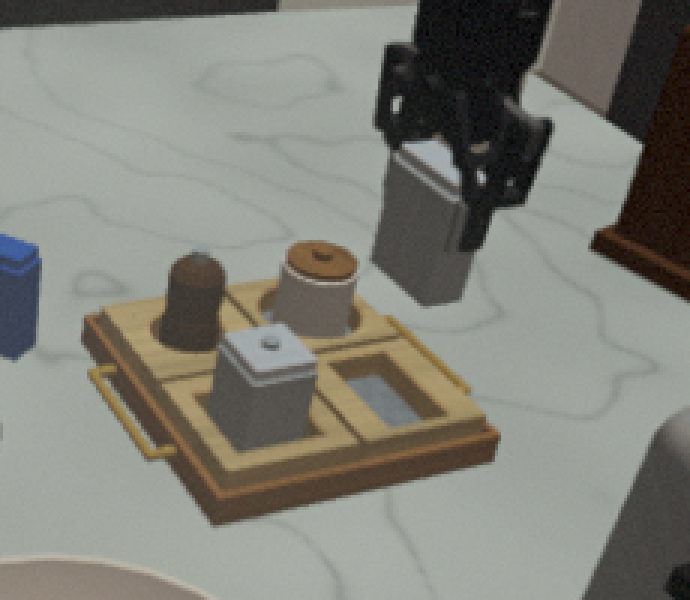

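Mill, jar and tea tin all sit upright in their recesses. The spice tin is held above the slot (crop 400,385). I'll lower it.

```bash
python3 -m creep '{"increments":[{"gripper":0.5,"xyz":[0.01,0.02,0.3],"dr":[0,0,0]},{"gripper":0.5,"xyz":[0,0,0.55],"dr":[0,0,0]},{"gripper":0.5,"xyz":[0,0,0.55],"dr":[0,0,0]},{"gripper":0.5,"xyz":[0,0,0.5],"dr":[0,0,0]},{"gripper":0.5,"xyz":[0,0,0.35],"dr":[0,0,0]},{"gripper":0.5,"xyz":[0,0,0.22],"dr":[0,0,0]},{"gripper":0.5,"xyz":[0,0,0.15],"dr":[0,0,0]},{"gripper":0.5,"xyz":[0,0,0.06],"dr":[0,0,0]},{"gripper":0.5,"xyz":[0,0,0.03],"dr":[0,0,0]},{"gripper":0.5,"xyz":[0,0,0],"dr":[0,0,0]}]}' && python3 -m creep '{"increments":[{"gripper":0.5,"xyz":[0,0,0.02],"dr":[0,0,0]},{"gripper":0.5,"xyz":[0,0,0.02],"dr":[0,0,0]},{"gripper":0.5,"xyz":[0,0,0.01],"dr":[0,0,0]},{"gripper":0.5,"xyz":[0,0,0.01],"dr":[0,0,0]},{"gripper":0.5,"xyz":[0,0,0.01],"dr":[0,0,0]},{"gripper":0.5,"xyz":[0,0,0],"dr":[0,0,0]},{"gripper":0.5,"xyz":[0,0,0],"dr":[0,0,0]},{"gripper":0.5,"xyz":[0,0,0],"dr":[0,0,0]},{"gripper":0.5,"xyz":[0,0,0],"dr":[0,0,0]},{"gripper":0.5,"xyz":[0,0,0],"dr":[0,0,0]}]}'
```

```text
t: 30.55
ee_pos: [0.5723, 0.2841, 0.0524]
tcp_rot: [[-0.07, 0.998, 0.001], [0.998, 0.07, 0.0], [0.0, 0.001, -1.0]]
contact_force: [0.1, -0.3, -1.5]
finger_gap: 0.0635
grip_force: 55.9
t: 31.55
ee_pos: [0.572, 0.284, 0.0491]
tcp_rot: [[-0.07, 0.998, -0.0], [0.998, 0.07, 0.0], [0.0, -0.0, -1.0]]
contact_force: [-1.4, 0.1, -0.9]
finger_gap: 0.0634
grip_force: 55.9
```

```bash
python3 -m creep '{"increments":[{"gripper":0.5,"xyz":[0,0,0.01],"dr":[0,0,0]},{"gripper":0.5,"xyz":[0,0,0.01],"dr":[0,0,0]},{"gripper":0.5,"xyz":[0,0,0.01],"dr":[0,0,0]},{"gripper":0.5,"xyz":[0,0,0],"dr":[0,0,0]},{"gripper":0.5,"xyz":[0,0,0],"dr":[0,0,0]},{"gripper":0.5,"xyz":[0,0,0],"dr":[0,0,0]},{"gripper":0.5,"xyz":[0,0,0],"dr":[0,0,0]},{"gripper":0.5,"xyz":[0,0,0],"dr":[0,0,0]},{"gripper":0.5,"xyz":[0,0,0],"dr":[0,0,0]},{"gripper":0.5,"xyz":[0,0,0],"dr":[0,0,0]}]}'
```

```text
t: 32.55
ee_pos: [0.572, 0.284, 0.0491]
tcp_rot: [[-0.07, 0.998, 0.001], [0.998, 0.07, 0.0], [0.0, 0.001, -1.0]]
contact_force: [-4.4, -1.1, 11.4]
finger_gap: 0.0635
grip_force: 57.3
```

Seated at 11 N. I'll release, retreat straight up and check.

```bash
python3 -m creep '{"increments":[{"gripper":0.25,"xyz":[0,0,-0.01],"dr":[0,0,0]},{"gripper":0.1,"xyz":[0,0,0],"dr":[0,0,0]},{"gripper":0,"xyz":[0,0,0],"dr":[0,0,0]},{"gripper":0,"xyz":[0,0,0],"dr":[0,0,0]},{"gripper":0,"xyz":[0,0,-0.3],"dr":[0,0,0]},{"gripper":0,"xyz":[0,0,-0.7],"dr":[0,0,0]},{"gripper":0,"xyz":[0,0,-0.8],"dr":[0,0,0]},{"gripper":0,"xyz":[0,0,-0.8],"dr":[0,0,0]},{"gripper":0,"xyz":[0,0,-0.8],"dr":[0,0,0]},{"gripper":0,"xyz":[0,0,-0.6],"dr":[0,0,0]}]}'; python3 - <<'E'
from h import *
im,X,c=cloud("scene"); cv2.imwrite("pics/s9.png",im)
X2=cloud("side")[1]; A=np.concatenate([X.reshape(-1,3),X2.reshape(-1,3)]); A=A[np.isfinite(A[:,0])]
for n,x,y,h in [("mill",.4738,.1702,.108),("jar",.466,.276,.092),("sq",.5795,.1776,.099),("flat",.572,.2835,.104)]:
    Q=A[(np.hypot(A[:,0]-x,A[:,1]-y)<.035)&(A[:,2]>.05)&(A[:,2]<.125)]
    print(n,"top",np.percentile(Q[:,2],98).round(4),"exp",h)
E
```

```text
t: 33.55
ee_pos: [0.5725, 0.2841, 0.2116]
tcp_rot: [[-0.07, 0.998, 0.002], [0.998, 0.07, 0.001], [0.001, 0.003, -1.0]]
contact_force: [0.7, 0.8, 0.2]
finger_gap: 0.0853
grip_force: 0.0
mill top 0.1068 exp 0.108
jar top 0.0913 exp 0.092
sq top 0.0968 exp 0.099
flat top 0.1051 exp 0.104
```

View pics/s9.png

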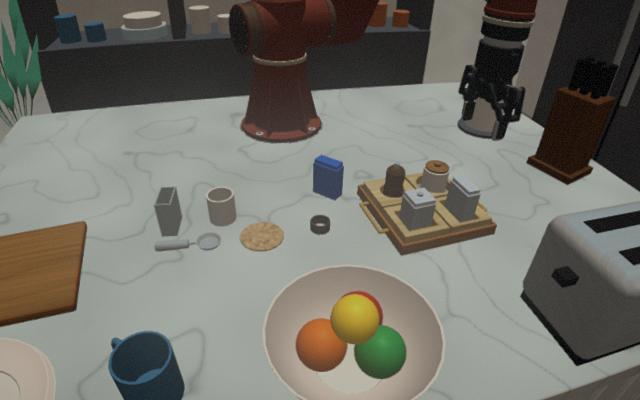

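All four stand upright in their recesses, with tops at the expected heights. The open jar (222,206) and open tin (168,212) have not moved.

```bash
python3 -c "
from bench import close_job; print(close_job())"
```

```text
the job is handed in; nothing more can be done
None
```

The caddy is packed: the mill, sugar jar, tea tin and spice tin each stand upright on the floor of their recess, the open jar and open tin were left where they stood, and the job was handed in after about 34 s of the 112 s allowed.

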